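Roll a parts carton into the station bay and shut the stop gate

TASK

Swing the stop gate on the roller lane right out of the way, then push the cardboard carton along the rollers into the bay until it sits square and fully home against the bay's back wall. Then swing the gate fully shut again behind the carton. Push steadily without flinging or tipping the carton, and do not disturb the bottle, the spray can or the pedal beside the lane.

Things in the scene. Friction and masses are not known exactly. Their poses are not given: they have to be found in the camera images.
- lane: Steel roller lane fixed to the bench, a grey three-sided bay at its -y end. Origin: on the bench, mid-width; z up. y -276 to +305 mm, x +-102 mm. The carton travels towards -y. Free rollers, 26 mm thick, lie along x every 36 mm from y = 288 to -108, tops at z = 60. Rails: inner faces x = +-90, tops z = 78. From y = -20 to -100 low funnel plates (tops z = 77) narrow the way to x = +-68.
- bay_home (a point): Where the centre of the carton's underside is when home: lane frame (0, -195, 58) mm. The bay's inner faces: sides at lane x = +-68 mm from y = -130 to -280, back wall at y = -270; floor z = 58, walls up to z = 127; open on top and towards the rollers. With the carton home, its rear face is at lane y = -120 mm, 22 mm beyond the shut gate's bar.
- gate_hinge (a point): A point on the vertical hinge axis of the stop gate, 120 mm above the bench, on the lane's +x side (lane frame x = 112, y = -92 mm). Its hinge pillar is 22 mm thick.
- gate (a joint): Gate angle, rad: 0 = shut against its stop, bar straight across the lane from the hinge towards lane -x; it grows as the free end swings towards lane +y (away from the bay, clockwise from above). At 1.57 the bar lies along the outside of the rail, clear of the way; end stop 1.8. Light friction (about 1 N at the grip); stays where left. It cannot swing towards the bay. May start slightly ajar.
- gate_grip (a point): Centre of the top of the gate's upright round black grip, 20 mm in diameter, at the free end of its flat steel bar, 150 mm from the hinge axis. The top is 205 mm above the bench and 89 mm stand free above the bar, so it can be pinched, hooked or pushed from above. The bar is 12 mm thick, from 92 to 116 mm above the bench.
- carton: Closed brown cardboard carton with a pale strip of tape, 110 mm (its x) by 150 mm (its y, along the lane) by 90 mm high, about 0.35 to 0.7 kg. Origin: centre of its underside. It starts on the rollers at the end far from the bay, a little off-centre and crooked; its top is then 150 mm above the bench. It rolls very easily.
- lube: Grey plastic bottle with black cap, 52 mm in diameter, 150 mm tall, standing on the bench beside the lane. Origin: centre of its underside. Leave alone.
- spray: Metal spray can, 58 mm in diameter, 170 mm tall, standing on the bench beside the lane. Origin: centre of its underside. Leave alone.
- pedal: Black bicycle pedal, 90 x 65 x 28 mm, lying on the bench beyond the bay's end. Origin: centre of its underside. Leave alone.
Mind the look-alikes: they are no part of the job. There is more than one size of the carton; the one meant has the size given above.

How it is judged (in metres and radians):
On the way, in this order (a step that is already met when the one before it is completed fails the run):
1. the stop gate has been swung open, out of the carton's way (value of joint gate above 1.2 rad), for 0.1 s.
2. the carton sits square and home in the bay (y of carton in the frame of lane below -0.183 m and angle between the y axis of carton and the y axis of lane, either way round below 0.12 rad and z of carton in the frame of lane below 0.07 m), for 0.2 s.
At the end, for the whole second after the job is handed in: The carton rests flat in the bay, within 12 mm of the back wall and within 0.12 rad (7 degrees) of square, and the gate is shut behind it to within 0.1 rad (6 degrees) (all of step 2 and y of carton in the frame of lane above -0.21 m and x of carton in the frame of lane between -0.025 and 0.025 m and angle between carton's own z axis and vertical below 0.08 rad and value of joint gate below 0.1 rad and linear speed of carton below 0.02 m/s); the robot touches nothing.
It fails at once if the carton is flung (faster than 0.5 m/s) (linear speed of carton above 0.5 m/s).
It fails at once if the carton is tipped (more than 0.35 rad) (angle between carton's own z axis and vertical above 0.35 rad).
It fails at once if the bottle is moved more than 25 mm (distance of lube from where it was at the start of the episode above 0.025 m).
It fails at once if the spray can is moved more than 25 mm (distance of spray from where it was at the start of the episode above 0.025 m).
It fails at once if the pedal is moved more than 25 mm (distance of pedal from where it was at the start of the episode above 0.025 m).
It also fails if it takes over 72 s, if anything falls off the work surface, if the arm or the gripper's body presses on something with over 40 N, if the wrist force passes 120 N, or if a joint passes its speed limit or range.

ROBOT

A 6-joint arm with a two-finger parallel gripper is mounted at the origin on the work surface. World frame = base frame: x ahead of the robot, y to its left, z up, the work surface at z = 0. Lengths are in m, angles in degrees, forces in N, time in s.
With the tool pointing down it reaches from about 0.35 to 0.725 m from the base axis. Payload 4.3 kg.
Tool frame: the origin (TCP) lies at the very end of the fingers, on their centre line; the grasp point (between the pads) lies 19 mm behind it; z points along the fingers, y is the line along which they close (so a half turn about z gives the same grasp; the last joint's range is limited). The gripper opens to 85 mm and grips with 20 to 120 N. Pads are 22 mm wide; open, the fingers measure 114 mm over their backs; the gripper's body (76 mm by 85 mm) begins 54 mm behind the grasp point. The pads swing forward as they close: fully open they stand 13 mm farther back than shut.
Start: joints at [-79.429, 21.618, 4.641, 73.018, 0, 83.68], TCP at [0.167, -0.55, 0.231] pointing down, gripper open.
Joint ranges: [-156.06, 156.06], [-48.1, 94.91], [-58.44, 69.94], [-101.28, 121.22], [-78.64, 73.56], [-180, 180]. Speed limits (degrees/s): [147.25, 147.25, 180, 180, 180, 180].

INTERFACE

Orientations are given as a 3x3 rotation matrix whose columns are the frame's x, y, z axes.
In Python, from cell import r, capture, workorder gives the robot as it stands. The module is installed in compiled form; this text tells all that it offers. Calls block until the motion is done:
- r.move_ptp(position, orientation): joint-space move of the TCP to a pose.
- r.move_l(position, orientation=None, max_speed=0.15, f_stop=None): straight line of the TCP; orientation=None keeps the orientation; max_speed is the mean speed in m/s. With f_stop (N) it stops when the force on the tool has changed by that much, and returns True; else False.
- r.move_joints(angles): joint-space move.
- r.move_gripper(opening, newtons=None): opening from 0.0 (shut) to 1.0 (fully open); newtons is the grip in N (None keeps the last); returns when the fingers have stopped.
- r.dwell(seconds).
- r.inverse_kinematics(position, orientation): joint angles nearest the present ones, or None.
- capture(name): name is "side" or "top"; returns a dict with "pixels" (480x640x3 uint8, red, green, blue), "vfov" (degrees; the focal length in pixels is half the picture's height over the tangent of half this angle, whatever the lens; pixels are square), "cx", "cy" (the principal point, pixels), "D" ([k1, k2, p1, p2, k3] as OpenCV has them; the pictures are not rectified), "T" (4x4, takes a point from camera to world coordinates). Camera axes: x right, y down, z forward; pixel columns grow to the right and rows downward; lengths in m; the calibration is good to about 2 mm. A picture is of the moment at which its call begins. There is no depth.
A pose or a line that the arm cannot do raises r.PlanningError and nothing moves.
- workorder.finish_job(): hands the job in; it is judged then, once.
Readings, each from a call of its own:
- r.get_t(): time.
- r.get_joint_pos(): joint angles.
- r.get_joint_velocities(): joint speeds.
- r.get_effort(): joint torques, N m.
- r.get_tool_pos(): TCP position.
- r.get_tool_rot(): TCP orientation.
- r.get_contact_force(): force on the tool from outside, world axes, zero at the start.
- r.get_moment(): the same for the moment, N m.
- r.get_finger_gap(): opening from 0.0 (shut) to 1.0 (fully open).
- r.get_grasp_force(): force on a finger pad.
Only numpy, scipy, OpenCV 4.12 (cv2) and the standard library are available. Lean on these libraries where they do the work, as an engineer would, in place of code of your own. Each camera call takes 0.05 s, during which the arm holds its last target. There are 200 camera calls.

## Working session

There is one attempt and no reset: what is moved stays moved. The work goes in short steps, each a Python script; the robot and the scene stay as the last script left them, time stands still between calls to the robot, and variables do not carry over. Pictures are saved under pics/ and viewed, at most 10 in all, crops included, and the job is handed in when it is done.

```bash
mkdir -p pics
cat > h.py <<'E'
import numpy as np, cv2
from cell import r, capture, workorder
def snap(n,f):
    c=capture(n); cv2.imwrite('pics/'+f,c['pixels'][:,:,::-1]); return c
def K(c):
    f=240/np.tan(np.radians(c['vfov'])/2); return np.array([[f,0,c['cx']],[0,f,c['cy']],[0,0,1.]])
def ray(c,px,z):
    p=cv2.undistortPoints(np.array(px,float).reshape(-1,1,2),K(c),np.array(c['D'],float)).reshape(-1,2)
    d=np.c_[p,np.ones(len(p))]@np.array(c['T'])[:3,:3].T; o=np.array(c['T'])[:3,3]
    return o+d*((z-o[2])/d[:,2])[:,None]
def proj(c,P):
    T=np.linalg.inv(np.array(c['T'])); rv,_=cv2.Rodrigues(T[:3,:3])
    return cv2.projectPoints(np.array(P,float).reshape(-1,1,3),rv,T[:3,3],K(c),np.array(c['D'],float))[0].reshape(-1,2)
E
python3 - <<'E'
from h import *
import pickle
for n in('top','side'):
    c=snap(n,n+'1.png'); pickle.dump(c,open(n+'1.pkl','wb')); print(n,c['vfov'],c['D'],np.round(c['T'],3).tolist())
print(r.get_t())
E
```

```text
top 42.04799130190724 [-0.21655149  0.          0.          0.          0.        ] [[-0.017, -0.995, 0.101, 0.461], [-1.0, 0.018, 0.004, 0.025], [-0.005, -0.101, -0.995, 1.66], [0.0, 0.0, 0.0, 1.0]]
side 54.59585553606048 [-0.0261919  0.         0.         0.         0.       ] [[-0.841, 0.309, -0.445, 1.159], [0.541, 0.494, -0.68, 0.866], [0.01, -0.813, -0.582, 0.867], [0.0, 0.0, 0.0, 1.0]]
0.1
```

View pics/top1.png

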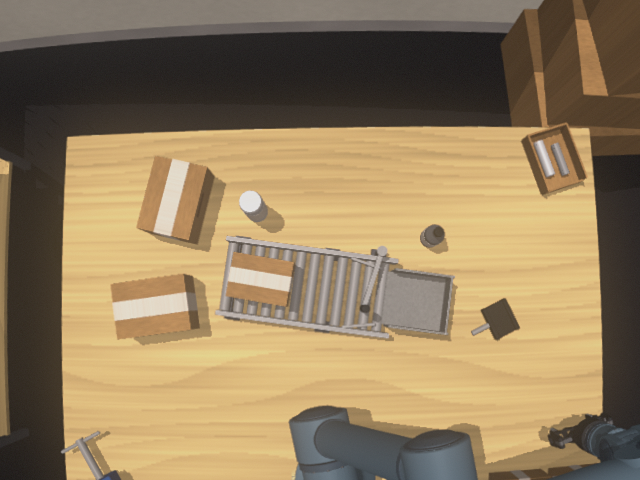

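View pics/side1.png

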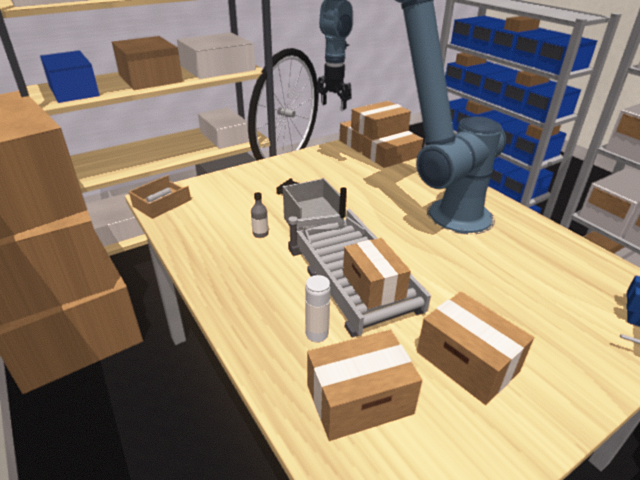

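The carton meant is the one on the lane (top view 261,279). The look-alikes are the bigger cartons on the bench at (175,198) and (156,305). The gate hinge is at about (381,253) and its grip at (365,308). The spray can is at (250,203), the bottle at (432,235) and the pedal at (499,318). Next I take one close crop to check the choice and pick corners.

Run:
```python
import cv2
a=cv2.imread('pics/top1.png')[225:350,205:465]
cv2.imwrite('pics/crop1.png',cv2.resize(a,None,fx=3,fy=3,interpolation=cv2.INTER_CUBIC))
```

```text
(no output)
```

View pics/crop1.png

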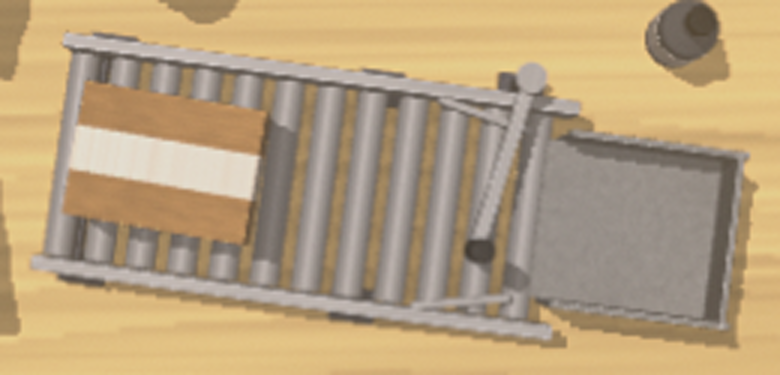

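```bash
cat > lane.py <<'E'
from h import *
import pickle
c=pickle.load(open('top1.pkl','rb'))
u=lambda L:np.array(L,float)/3+[205-.33,225-.33]
P=np.r_[ray(c,u([(64,36),(32,263)]),.078),ray(c,u([(748,153),(723,329)]),.127)][:,:2]
Q=np.array([(102,305),(-102,305),(74,-276),(-74,-276)])/1e3
A=(P-P.mean(0)).T@(Q-Q.mean(0)); U,_,V=np.linalg.svd(A); R=U@V
t=P.mean(0)-R@Q.mean(0)
w=lambda x,y:R@[x,y]+t
l=lambda p:R.T@(np.array(p)[:2]-t)
if __name__=='__main__':
    print('R',R,'t',t,'res',(P-(Q@R.T+t))*1e3)
    hp=ray(c,u([(531,78)]),.12)[0];print('hinge',l(hp),'exp .112 -.092')
    g=ray(c,u([(480,249)]),.205)[0];print('grip',g,l(g),np.linalg.norm(l(g)-[.112,-.092]))
    d=l(g)-[.112,-.092];print('gate angle',np.arctan2(d[1],-d[0]))
    C=ray(c,u([(82,82),(268,110),(246,242),(64,212)]),.15)
    L=np.array([l(p) for p in C]);print('carton',L,L.mean(0))
    for q,z,n in(((432,235),.15,'lube'),((250,200),.17,'spray'),((499,318),.02,'pedal')):
        p=ray(c,[q],z)[0];print(n,p,l(p))
    for n,p in(('home',w(0,-.195)),('hinge',w(.112,-.092)),('far',w(0,.305))):print(n,p,np.hypot(*p))
    for x,y in((0,.23),(0,.3),(0,.25),(0,-.12)):print(x,y,w(x,y),np.hypot(*w(x,y)))
    for a in(0,.2,1.57,1.7):
        p=w(.112-.15*np.cos(a),-.092+.15*np.sin(a));print(a,p,np.hypot(*p))
E
python3 lane.py
```

```text
R [[ 0.98825839  0.15279184]
 [-0.15279184  0.98825839]] t [ 0.49800689 -0.01782895] res [[-4.40658489  0.86529661]
 [ 4.13249352 -1.78359961]
 [-0.84512816 -0.82335971]
 [ 1.11921952  1.74166272]]
hinge [ 0.11148304 -0.090745  ] exp .112 -.092
grip [ 0.45464415 -0.07334699  0.205     ] [-0.03437088 -0.06149164] 0.14951653874558204
gate angle 0.20548984256676817
carton [[ 0.05590848  0.27263044]
 [ 0.05398169  0.1193195 ]
 [-0.05393204  0.12211995]
 [-0.05059087  0.27172068]] [0.00134181 0.19644764]
lube [ 0.62793527 -0.24665959  0.15      ] [ 0.16336627 -0.2062918 ]
spray [0.7190164  0.19593615 0.17      ] [0.18575295 0.2450236 ]
pedal [ 0.41699499 -0.44478413  0.02      ] [-0.01482542 -0.43432   ]
home [ 0.46821248 -0.21053934] 0.513370953599532
hinge [ 0.59463498 -0.12586141] 0.6078090564212356
far [0.54460839 0.28358986] 0.6140207756397191
0 0.23 [0.53314901 0.20947048] 0.572822613362615
0 0.3 [0.54384444 0.27864857] 0.6110742959313762
0 0.25 [0.53620484 0.22923565] 0.5831505958637754
0 -0.12 [ 0.47967186 -0.13641996] 0.49869379636939465
0 [ 0.44639622 -0.10294263] 0.4581121786564225
0.2 [ 0.45390438 -0.07394899] 0.4598887250816327
1.57 [0.6174357  0.02239556] 0.6178417289607308
1.7 [0.63646247 0.0181888 ] 0.6367223136032497
```

The lane fit agrees with the hinge (within 1.5 mm) and with the carton's 110x150 size. The gate is about 0.2 rad ajar. Next: cage the grip and swing the gate open.

```bash
cat > gate.py <<'E'
from lane import *
def gp(a,z=.155): return np.r_[w(.112-.15*np.cos(a),-.092+.15*np.sin(a)),z]
def rot(yl):  # tool down, y along lane-frame direction yl
    y=np.r_[R@np.array(yl),0]; zz=np.array([0,0,-1.]); return np.c_[np.cross(y,zz),y,zz]
def go(a,s=1): return rot((s*np.sin(a),s*np.cos(a)))
E
python3 - <<'E'
from gate import *
for s in(1,-1): print(s,[np.round(q,0).tolist() if (q:=r.inverse_kinematics(gp(a),go(a,s))) is not None else None for a in(0,.2,.9,1.65)])
for s in(1,-1): print(s,[np.round(q,0).tolist() if (q:=r.inverse_kinematics(np.r_[w(0,y),.09],rot((s,0)))) is not None else None for y in(.31,.1,-.11)])
E
```

```text
1 [[-21.0, 11.0, -22.0, 57.0, 0.0, -12.0], [-17.0, 11.0, -22.0, 57.0, 0.0, 3.0], [-6.0, 17.0, -13.0, 60.0, 0.0, 54.0], [-4.0, 30.0, 6.0, 66.0, 0.0, 99.0]]
-1 [[-21.0, 11.0, -22.0, 57.0, 0.0, 168.0], [-17.0, 11.0, -22.0, 57.0, 0.0, -177.0], [-6.0, 17.0, -13.0, 60.0, 0.0, -126.0], [-4.0, 30.0, 6.0, 66.0, 0.0, -81.0]]
1 [[22.0, 31.0, -3.0, 57.0, 0.0, 121.0], [2.0, 20.0, -19.0, 51.0, 0.0, 101.0], [-22.0, 18.0, -22.0, 49.0, 0.0, 77.0]]
-1 [[22.0, 31.0, -3.0, 57.0, 0.0, -59.0], [2.0, 20.0, -19.0, 51.0, 0.0, -79.0], [-22.0, 18.0, -22.0, 49.0, 0.0, -103.0]]
```

Run:
```python
from gate import *
p=np.array(r.get_tool_pos()); r.move_l([p[0],p[1],.32],max_speed=.2)
a=.205
r.move_ptp(gp(a,.32),go(a)); 
print('down',r.move_l(gp(a),go(a),max_speed=.12,f_stop=8))
r.move_gripper(.42,20); print('gap',r.get_finger_gap(),r.get_contact_force())
for a in np.linspace(.3,1.65,10): r.move_l(gp(a),go(a),max_speed=.08)
print(r.get_contact_force(),r.get_t())
r.move_gripper(.8); r.move_l(gp(a,.32),max_speed=.2); 
r.move_ptp(np.r_[w(0,.312),.32],rot((1,0)))
snap('top','top2.png');c2=capture('top');pickle.dump(c2,open('top2.pkl','wb'));print(r.get_t())
```

```text
down False
gap 0.4191627545752592 [ 0.45928481  1.07279274 -1.11601511]
[ 0.08547185 -0.3893477   0.7850654 ] 8.9833
11.5667
```

View pics/top2.png

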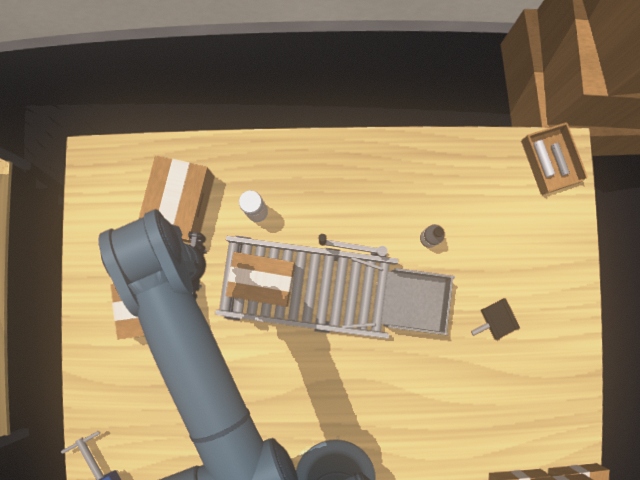

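The gate is open (bar along the rail, grip at 323,239) and the carton hasn't moved. Next: check clearance to the big look-alike carton, lower behind the carton and push.

Run:
```python
from gate import *
for q,z in(((192,275),.15),((201,330),0.0),((205,290),.0)): print(l(ray(c,[q],z)[0]))
r.move_l(np.r_[w(0,.300),.32],rot((1,0)),max_speed=.2)
r.move_gripper(.6)
if r.move_l(np.r_[w(0,.300),.092],max_speed=.12,f_stop=6): print('hit',r.get_tool_pos(),r.get_contact_force()); raise SystemExit
print(r.move_l(np.r_[w(0,.27),.092],max_speed=.02))
print(r.move_l(np.r_[w(0,-.106),.092],max_speed=.045,f_stop=12))
print(l(r.get_tool_pos()),r.get_contact_force(),r.get_t())
snap('top','top3.png');snap('side','side3.png')
```

```text
[-0.01340541  0.36230915]
[-0.15265788  0.34873862]
[-0.04530822  0.35351181]
False
False
[-0.00021713 -0.1051934 ] [ 1.03836352  5.24828414 -0.82096743] 24.3333
```

View pics/side3.png

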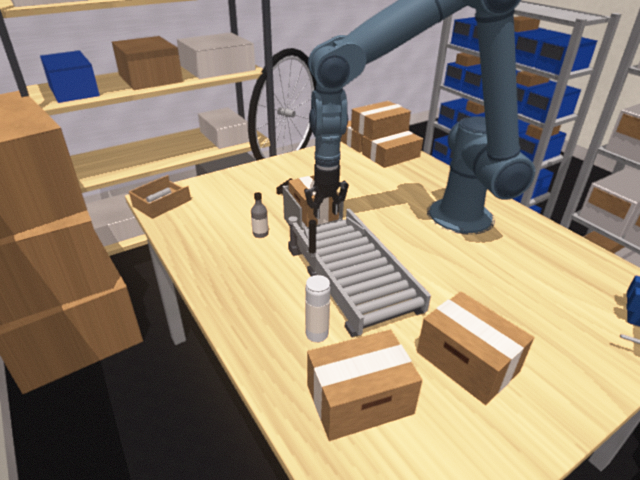

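The carton is in the bay with the gripper behind it (about 325,205). Next: press on gently until it meets the wall, back off and look.

Run:
```python
from gate import *
print(r.move_l(np.r_[w(0,-.118),.092],max_speed=.015,f_stop=12))
print(l(r.get_tool_pos()),r.get_contact_force())
r.move_l(np.r_[w(0,-.085),.092],max_speed=.06)
r.move_l(np.r_[w(0,-.085),.32],max_speed=.2)
a=1.62; r.move_ptp(gp(a,.32),go(a))
cc=snap('top','top4.png');pickle.dump(cc,open('top4.pkl','wb'));print(r.get_t())
im=cv2.imread('pics/top4.png')[225:350,265:465]
cv2.imwrite('pics/crop4.png',cv2.resize(im,None,fx=4,fy=4,interpolation=cv2.INTER_CUBIC))
```

```text
True
[-0.00110234 -0.10423084] [ 0.58833422  2.74340663 -0.82888882]
27.4
```

View pics/crop4.png

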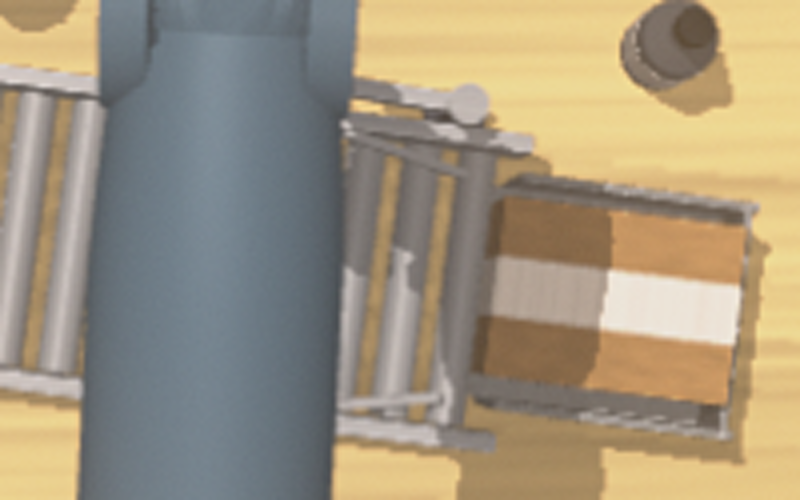

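Run:
```python
from gate import *
q=np.array([(746,224),(728,406),(500,196),(486,375)],float)/4+[265-.375,225-.375]
C=np.array([l(p) for p in ray(c,q,.148)]);print(C,C.mean(0))
a=1.62
r.move_gripper(.8)
print(r.move_l(gp(a),go(a),max_speed=.15,f_stop=6)); r.move_gripper(.42,20)
print(r.get_contact_force())
for a in np.linspace(1.5,.1,11): 
    if r.move_l(gp(a),go(a),max_speed=.08,f_stop=12): print('stop',a);break
for a in (.0,-.06):
    if r.move_l(gp(a),go(0),max_speed=.03,f_stop=8): print('stop',a);break
print(l(r.get_tool_pos()),r.get_contact_force(),r.get_t())
```

```text
[[ 0.05873613 -0.26699065]
 [-0.05266055 -0.2696427 ]
 [ 0.05576766 -0.11476888]
 [-0.0528502  -0.12027775]] [ 0.00224826 -0.19292   ]
False
[-0.05405977 -0.73532212 -0.33594889]
stop -0.06
[-0.03852321 -0.09844594] [0.29504341 1.22524451 0.50271415] 34.8083
```

The carton is home (lane y about -193 mm, square). The gate reached its stop, so I release it, clear the arm and verify.

Run:
```python
from gate import *
r.move_l(gp(0),max_speed=.03); r.move_gripper(1.0)
r.move_l(gp(0,.33),max_speed=.12)
r.move_ptp([.167,-.5,.33],r.get_tool_rot()); r.dwell(.3)
cc=snap('top','top5.png');print(r.get_t())
im=cv2.imread('pics/top5.png')[225:350,265:465]
cv2.imwrite('pics/crop5.png',cv2.resize(im,None,fx=4,fy=4,interpolation=cv2.INTER_CUBIC))
```

```text
39.4333
```

View pics/crop5.png

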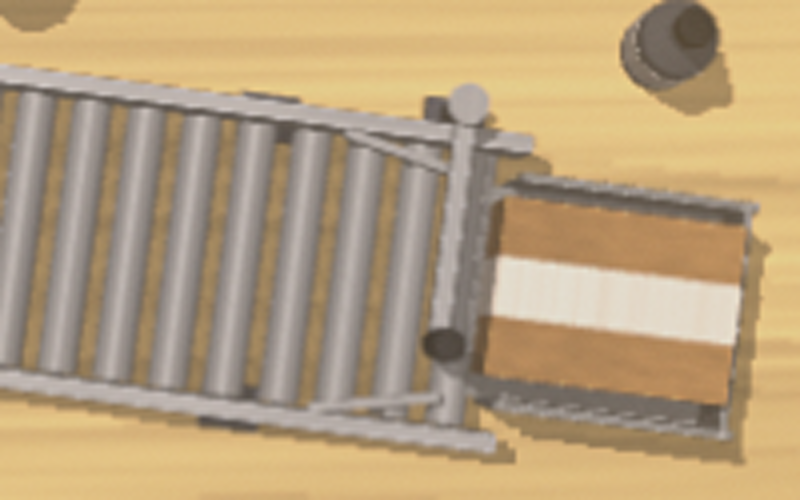

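The crop shows the carton square against the back wall, with the gate shut and its grip at crop (444,343). I check the gate angle, then hand in if it passes.

Run:
```python
from gate import *
g=l(ray(c,[np.array([444,342])/4+[265-.375,225-.375]],.205)[0]);a=np.arctan2(g[1]+.092,.112-g[0]);print(g,a)
if a<.06: print(workorder.finish_job())
```

```text
[-0.03665868 -0.08756128] 0.029849573748616222
the job is handed in; nothing more can be done
None
```

The job is handed in; I wasn't shown a verdict. By my last camera measurements the carton is square and home in the bay (lane y about -193 mm), the gate is shut to about 0.03 rad (limit 0.1), and the arm never went near the bottle, spray can or pedal.

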